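# Find the working push-button box and tray it

### The job

Three push-button boxes that look alike have come back to the inspection bench, and only one still works: find it by pressing their buttons where they stand, pressing the working one fully down for a moment and letting it spring back, and never forcing a seized one. Then set the working box upright on the floor of the empty black tray and, as its final check, press its button fully down once more there for a moment and let it spring back. Leave the two seized boxes where they stand and the other things on the bench undisturbed.

Things in the scene. Friction and masses are not known exactly. Their poses are not given: they have to be found in the camera images.
- box_a: One of three push-button boxes alike to the eye: grey plastic box 72 (its x) x 54 (its y) x 50 high, loose, about 0.28 kg, with a steel collar (42 across, 5 high) and a black round button in the middle of its top. Origin: centre of its underside; z up. Room to grip it across its 54 mm width, well below the collar.
- box_a_top (a point): Centre of the top face of this box's round button (32 across): 65 above the box's underside when up; z up.
- box_a_button (a joint): Travel of this box's button, in m: 0 is up, growing as it is pressed. A working button goes fully down at 0.006 with about 6 N and springs back; a seized one stops dead within 0.002. Any of the three may be the working one.
- box_b: One of three push-button boxes alike to the eye: grey plastic box 72 (its x) x 54 (its y) x 50 high, loose, about 0.28 kg, with a steel collar (42 across, 5 high) and a black round button in the middle of its top. Origin: centre of its underside; z up. Room to grip it across its 54 mm width, well below the collar.
- box_b_top (a point): Centre of the top face of this box's round button (32 across): 65 above the box's underside when up; z up.
- box_b_button (a joint): Travel of this box's button, in m: 0 is up, growing as it is pressed. A working button goes fully down at 0.006 with about 6 N and springs back; a seized one stops dead within 0.002. Any of the three may be the working one.
- box_c: One of three push-button boxes alike to the eye: grey plastic box 72 (its x) x 54 (its y) x 50 high, loose, about 0.28 kg, with a steel collar (42 across, 5 high) and a black round button in the middle of its top. Origin: centre of its underside; z up. Room to grip it across its 54 mm width, well below the collar.
- box_c_top (a point): Centre of the top face of this box's round button (32 across): 65 above the box's underside when up; z up.
- box_c_button (a joint): Travel of this box's button, in m: 0 is up, growing as it is pressed. A working button goes fully down at 0.006 with about 6 N and springs back; a seized one stops dead within 0.002. Any of the three may be the working one.
- tray_empty_in (a point): Centre of the inner floor (4 above the bench) of the empty black tray: square, 146 outside, 138 inside, rim 36 above the bench (a 4 mm lip runs round it, 154 overall), fixed. x and y along its walls.
- tray_full: The other black tray, same size, fixed, with two green circuit boards in it: not for the box. Origin: centre of its underside.
- spool: Bystander: steel wire spool standing, 56 across, 44 high. Origin: centre of its underside.
- flux: Bystander: small white bottle, 42 across, 85 high. Origin: centre of its underside.
- dish: Bystander: shallow steel dish, 76 across, 28 high. Origin: centre of its underside.
- driver: Bystander: screwdriver lying, 170 long, about 30 high. Origin: underside, mid-length.
- mouse: Bystander: black computer mouse, 105 x 58 x 31 high. Origin: centre of its underside.
- marker: Bystander: marker pen lying along its x, 135 long, 14 thick. Origin: underside, near mid-length.
Mind the look-alikes: they are no part of the job. Leave any green look-alike of the box_c alone. What is shaped like the box_a but purple is not meant.

How it is judged:
By the outcome, as a careful person would: the job done as asked, in the order asked, and still so for the second after the job is handed in, with the robot touching nothing.
It also fails if it takes over 62 s, if anything falls off the work surface, if the arm or the gripper's body presses on something with over 40 N, if the wrist force passes 120 N, or if a joint passes its speed limit or range.

### The arm

A 6-joint arm with a two-finger parallel gripper is mounted at the origin on the work surface. World frame = base frame: x ahead of the robot, y to its left, z up, the work surface at z = 0. Lengths are in m, angles in rad, forces in N, time in s.
With the tool pointing down it reaches from about 0.275 to 0.75 m from the base axis. Payload 10.2 kg.
Tool frame: the origin (TCP) lies at the very end of the fingers, on their centre line; the grasp point (between the pads) lies 19 mm behind it; z points along the fingers, y is the line along which they close (so a half turn about z gives the same grasp; the last joint's range is limited). The gripper opens to 85 mm and grips with 20 to 120 N. Pads are 22 mm wide; open, the fingers measure 114 mm over their backs; the gripper's body (76 mm by 85 mm) begins 54 mm behind the grasp point. The pads swing forward as they close: fully open they stand 13 mm farther back than shut.
Start: joints at [-1.325, 0.313, 1.498, -0, 1.331, -0.223], TCP at [0.237, -0.468, 0.199] pointing down, gripper open.
Joint ranges: [-2.94, 2.94], [-0.97, 2.17], [0.19, 2.56], [-1.23, 4.37], [0.02, 3.11], [-2.88, 2.88]. Speed limits (rad/s): [2.39, 2.39, 3.01, 3.14, 3.14, 3.14].

### API

Orientations are given as a rotation vector (axis times angle).
In Python, from cell import monitor, imaging, workorder gives the robot as it stands. The module is installed in compiled form; this text tells all that it offers.
- The arm moves only by the shell command python3 -m handwheel 'ROWS' [OPENING]. ROWS is JSON, one flat list of numbers, 6 for each row, row after row: the shift along the tool's x, y, z in mm, then the turn, a rotation vector about the tool's x, y, z in degrees. A call has 1 to 12 rows; each row shifts and turns the commanded pose from where the row before left it, along the tool's axes as they then stand; what a row does not reach is not made up. A row lasts 1/10 s, in which the tool goes at most 50 mm and 8.59 degrees, less where a joint would pass 70% of its speed; a pose out of reach is approached as far as the arm can. A call is refused whole if a number of a shift passes 50 or a number of a turn 8.59, either way. A call with a gripper value outside its range is refused whole. OPENING is the opening, from 0 (shut) to 1 (fully open), set as the call begins (- or left out, the last holds). The fingers move at their own pace and stop on an object; the grip force is fixed at half the most. Time passes only in rows, so rows that do not move let the fingers close. It gives the time, the measured TCP pose, the force, the opening and the grip force at its end, in the units of the state.
- monitor.read_state(): the state, without advancing time (a new reading comes with each control period).
- imaging.grab_frame(name): name is "scene" or "top" or "wrist"; returns (picture, depth): 384x512x3 uint8, red, green, blue; 384x512 float32, m along the optical axis (not along the pixel's ray), 0 where there is no reading.
- imaging.camera_model(name): a dict with "fovy" (degrees; the focal length in pixels is half the picture's height over the tangent of half this angle, whatever the lens; pixels are square), "cx", "cy" (the principal point, pixels), "distortion" ([k1, k2, p1, p2, k3] as OpenCV has them; the pictures are not rectified), "rvec" (rotation vector, rad) and "tvec" (3), from world to camera coordinates, as OpenCV has them; the wrist camera has in their place "tool_from_camera" (4x4, takes a point from camera to tool coordinates, whose origin is the TCP and whose axes are the flange's). Camera axes: x right, y down, z forward; pixel columns grow to the right and rows downward; lengths in m; the calibration is good to about 2 mm. A picture is of the moment at which its call begins: read the wrist's pose just before it. camera_model takes no time and is no camera call.
- workorder.job_done(): hands the job in; it is judged then, once.
The state is a dict: "time": time; "joints": joint angles; "dq": joint speeds; "joint_efforts": joint torques, N m; "position": TCP position; "eef_rot": TCP orientation; "wrist_force": force on the tool from outside, world axes, zero at the start; "ft_torque": the same for the moment, N m; "gripper_width": opening from 0.0 (shut) to 1.0 (fully open); "finger_force": force on a finger pad.
Only numpy, scipy, OpenCV 4.12 (cv2) and the standard library are available. Lean on these libraries where they do the work, as an engineer would, in place of code of your own. Each camera call takes 0.05 s, during which the arm holds its last target. There are 200 camera calls.

## Working session

There is one attempt and no reset: what is moved stays moved. The work goes in short steps, Python scripts to look and compute and a shell command to move; the robot and the scene stay as the last step left them, time stands still between calls to the robot, and variables do not carry over. Pictures are saved under pics/ and viewed, at most 10 in all, crops included, and the job is handed in when it is done.

```bash
mkdir -p pics; cat > h.py <<'E'
import numpy as np, cv2
from scipy.spatial.transform import Rotation as R
from cell import monitor, imaging, workorder
def K(m):
    f=192/np.tan(np.radians(m["fovy"])/2); return np.array([[f,0,m["cx"]],[0,f,m["cy"]],[0,0,1]])
def pose(name,st=None):
    m=imaging.camera_model(name)
    if name!="wrist":
        r=R.from_rotvec(np.ravel(m["rvec"])).as_matrix(); return m,r.T,-r.T@np.ravel(m["tvec"])
    T=np.array(m["tool_from_camera"]); r=R.from_rotvec(st["eef_rot"]).as_matrix()
    return m,r@T[:3,:3],r@T[:3,3]+np.array(st["position"])
def rays(name,px,st=None):
    m,r,c=pose(name,st)
    u=cv2.undistortPoints(np.array(px,float).reshape(-1,1,2),K(m),np.array(m["distortion"],float)).reshape(-1,2)
    return c,np.c_[u,np.ones(len(u))]@r.T
def onplane(name,px,z,st=None):
    c,d=rays(name,px,st); return c+d*((z-c[2])/d[:,2])[:,None]
def cloud(name,depth,st=None):
    v,u=np.mgrid[:384,:512]; c,d=rays(name,np.c_[u.ravel(),v.ravel()],st)
    return (c+d*depth.reshape(-1,1)).reshape(384,512,3)
def save(n,p,s=1): cv2.imwrite("pics/"+n,cv2.resize(p[:,:,::-1],None,fx=s,fy=s))
E
python3 - <<'E'
from h import *
for n in("scene","top"):
    p,d=imaging.grab_frame(n); save(n+"0.png",p,1.5); np.savez(n+"0",p=p,d=d); print(n,pose(n)[2],(d==0).mean())
print(monitor.read_state())
E
```

```text
scene [ 1.35559634 -0.31899894  0.63236766] 0.0037078857421875
top [0.4193183  0.01005444 0.94251153] 0.003962198893229167
{'time': 0.1, 'joints': array([-1.32546421e+00,  3.13376123e-01,  1.49833740e+00,  6.45466871e-06,
        1.33097372e+00, -2.23403316e-01]), 'dq': array([ 0.00186187,  0.00014398, -0.00174473,  0.00118228, -0.0012266 ,
       -0.00201963]), 'joint_efforts': array([ 2.78814885e-03, -4.12899756e+01, -2.60141963e+01, -1.86516390e-04,
        3.04158224e-03,  2.46229277e-06]), 'position': array([ 0.2371004 , -0.46813127,  0.19831041]), 'eef_rot': array([-3.05464170e+00, -7.29309349e-01,  9.00157429e-06]), 'wrist_force': array([-0.33989557,  0.19498391,  0.17936197]), 'ft_torque': array([0.02488187, 0.03039305, 0.01424828]), 'finger_force': 0.0, 'gripper_width': 0.9964827378755073}
```

View pics/top0.png

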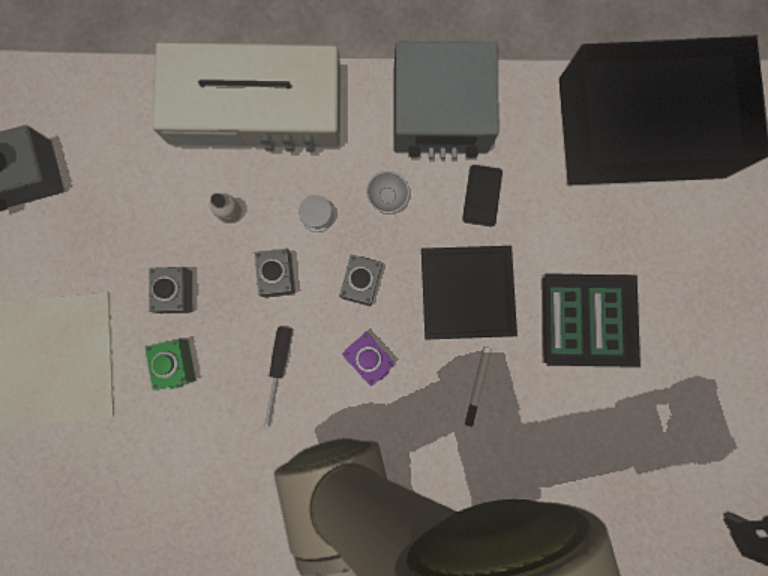

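View pics/scene0.png

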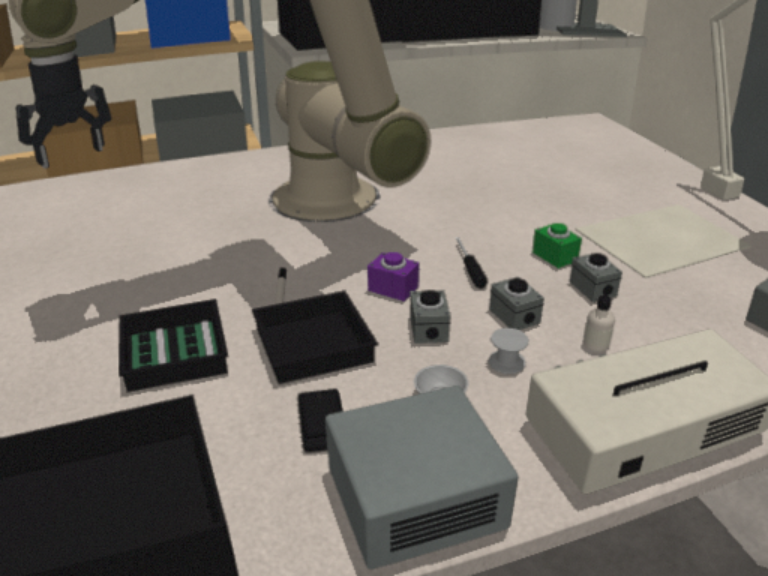

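The top view shows the three grey boxes at about (163,288), (272,271) and (360,279), the empty tray at (469,292) and the full tray at (591,320), in 1.5x pixels. The green and purple look-alikes are below the grey boxes. The scene view agrees.

```bash
python3 - <<'E'
from h import *
z=np.load("top0.npz");p,d=z["p"],z["d"];P=cloud("top",d)
hsv=cv2.cvtColor(p,cv2.COLOR_RGB2HSV)
def at(u,v,w=34): 
    m=np.zeros((384,512),np.uint8); u,v=int(u/1.5),int(v/1.5); m[v-w:v+w,u-w:u+w]=1; return m>0
for n,(u,v) in dict(L=(165,288),M=(274,271),R=(360,279)).items():
    w=at(u,v,22); top=w&(P[:,:,2]>.043)&(P[:,:,2]<.09)
    q=P[top]; (c,s,a)=cv2.minAreaRect(q[:,:2].astype(np.float32))
    bm=(w&(P[:,:,2]>.058)&(hsv[:,:,2]<60)).astype(np.uint8)
    cs,_=cv2.findContours(bm,0,2); k=max(cs,key=cv2.contourArea); (bc,br)=cv2.minEnclosingCircle(k); mm=cv2.moments(k)
    b=onplane("top",[(mm['m10']/mm['m00'],mm['m01']/mm['m00'])],.065)[0]
    print(n,"box",np.round(c,4),np.round(s,4),round(a,1),"btn",np.round(b,4),br,"zmed",np.median(P[bm>0][:,2]))
for n,(u,v) in dict(T=(469,292),F=(591,320)).items():
    w=at(u,v,38); m=w&(P[:,:,2]>.026)&(P[:,:,2]<.045)&(hsv[:,:,2]<80); q=P[m]; r=cv2.minAreaRect(q[:,:2].astype(np.float32)); print(n,r,np.median(q[:,2]),"floor",np.median(P[int(v/1.5)-5:int(v/1.5)+5,int(u/1.5)-5:int(u/1.5)+5,2]))
for n,(u,v) in dict(white=(250,90),grey=(446,80),green=(163,363),purple=(369,357),flux=(218,200),spool=(317,208),dish=(388,192),mouse=(482,195),drv=(281,350),mk=(472,414)).items(): print(n,np.round(P[int(v/1.5),int(u/1.5)],3))
# wrist cam
m=imaging.camera_model("wrist"); print(np.round(m["tool_from_camera"],3),m["fovy"])
E
```

```text
L box [0.5169 0.3495] [0.0714 0.0552] 2.7 btn [0.5164 0.347  0.065 ] 6.670932292938232 zmed 0.06444846047501823
M box [0.5469 0.1766] [0.0718 0.0542] 6.8 btn [0.5465 0.1759 0.065 ] 6.368433475494385 zmed 0.06437729511368051
R box [0.5355 0.0318] [0.054  0.0721] 75.0 btn [0.5347 0.0317 0.065 ] 6.368892669677734 zmed 0.06440206127949816
T ((0.5166022777557373, -0.14919830858707428), (0.15371210873126984, 0.15345332026481628), 2.1926352977752686) 0.03530746959852016 floor 0.0035441161764679374
F ((0.4709564447402954, -0.3549422025680542), (0.1564154177904129, 0.15299402177333832), 89.35914611816406) 0.03528749927827424 floor 0.0059034719927933965
white [0.841 0.215 0.083]
grey [ 0.86  -0.107  0.09 ]
green [0.397 0.343 0.062]
purple [0.407 0.016 0.064]
flux [0.657 0.26  0.085]
spool [0.657 0.107 0.042]
dish [ 0.695 -0.013  0.006]
mouse [ 0.684 -0.175  0.031]
drv [0.418 0.164 0.026]
mk [ 0.312 -0.155  0.012]
[[-0.    -0.958 -0.286  0.074]
 [ 1.    -0.    -0.     0.   ]
 [ 0.    -0.286  0.958 -0.175]
 [ 0.     0.     0.     1.   ]] 65.48380205755409
```

```bash
cat > to.py <<'E'
import sys
from h import *
# remaining move to x y z(m) psi(deg) in tool axes
x,y,z,psi=map(float,sys.argv[1:5]); s=monitor.read_state(); r=R.from_rotvec(s["eef_rot"]).as_matrix()
print("t",round(s["time"],2),"p",np.round(s["position"],4),"psi",np.round(np.degrees(np.arctan2(r[1,0],r[0,0])),2),"tilt",np.round(r[:,2],4),"F",np.round(s["wrist_force"],1),"g",round(s["gripper_width"],3),s["finger_force"])
c,k=np.cos(np.radians(psi)),np.sin(np.radians(psi)); G=np.array([[c,k,0],[k,-c,0],[0,0,-1]])
print("turn now (tool deg)",np.round(np.degrees(R.from_matrix(r.T@G).as_rotvec()),2))
D=np.array([x,y,z])-s["position"]
print("shift mm now-axes",np.round(1e3*r.T@D,1),"after-turn axes",np.round(1e3*G.T@D,1))
E
python3 -m handwheel '[0,0,0,0,0,8.4, 0,0,0,0,0,8.4, 0,0,0,0,0,8.4, 0,0,0,0,0,8.4, 0,0,0,0,0,8.3]' 0
python3 to.py .535 .0317 .12 -15
```

```text
time: 0.6
position: [0.2371, -0.4682, 0.1984]
eef_rot: [-3.113, 0.42, 0.0]
wrist_force: [-0.2, 0.1, 0.3]
gripper_width: 0.143
finger_force: 0.0
t 0.6 p [ 0.2371 -0.4682  0.1984] psi -15.38 tilt [-2.e-04  8.e-04 -1.e+00] F [-0.2  0.1  0.3] g 0.143 0.0
turn now (tool deg) [-0.04  0.02 -0.38]
shift mm now-axes [ 154.6 -560.9   78.8] after-turn axes [ 158.3 -559.9   78.4]
```

```bash
python3 -m handwheel '[13,-46.7,6,0,0,-0.38, 13.2,-46.7,6,0,0,0, 13.2,-46.7,6,0,0,0, 13.2,-46.7,6,0,0,0, 13.2,-46.7,6,0,0,0, 13.2,-46.7,6,0,0,0, 13.2,-46.7,6,0,0,0, 13.2,-46.7,6,0,0,0, 13.2,-46.7,6,0,0,0, 13.2,-46.7,6,0,0,0, 13.2,-46.7,6,0,0,0, 13.2,-46.6,6,0,0,0]'
python3 -m handwheel '[0,0,0,0,0,0, 0,0,0,0,0,0]'
python3 - <<'E'
from h import *
s=monitor.read_state(); p,d=imaging.grab_frame("wrist"); save("w1.png",p,1); np.savez("w1",p=p,d=d,pos=s["position"],rot=s["eef_rot"])
E
python3 to.py .535 .0317 .075 -15
```

```text
time: 1.8
position: [0.5329, 0.0356, 0.1263]
eef_rot: [3.116, -0.401, -0.001]
wrist_force: [0.3, -1.1, -1.2]
gripper_width: 0.004
finger_force: 0.0
time: 2.0
position: [0.532, 0.0341, 0.1262]
eef_rot: [3.116, -0.398, -0.002]
wrist_force: [-0.2, 0.5, 1.0]
gripper_width: -0.001
finger_force: 0.0
t 2.05 p [0.5319 0.0332 0.1265] psi -14.65 tilt [-9.e-04 -1.e-04 -1.e+00] F [0.5 0.3 0. ] g -0.003 0.0
turn now (tool deg) [0.02 0.05 0.35]
shift mm now-axes [ 3.4  0.7 51.5] after-turn axes [ 3.4  0.7 51.5]
```

View pics/w1.png

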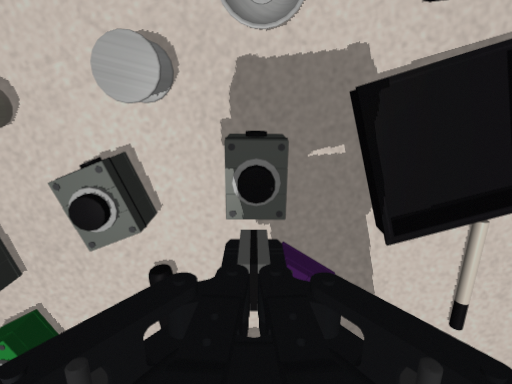

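The wrist view shows the right-hand box with its button at about (256,184), ahead of the shut fingers. The middle box's button is at (89,211).

```bash
python3 - <<'E'
from h import *
z=np.load("w1.npz"); s=dict(position=z["pos"],eef_rot=z["rot"])
print(onplane("wrist",[(256,184),(89,211)],.065,s)); P=cloud("wrist",z["d"],s); print(P[184,256],P[211,89])
E
python3 -m handwheel '[3,0.7,20,0,0,0.35, 0.4,0,20,0,0,0, 0,0,5,0,0,0, 0,0,0,0,0,0]'; python3 to.py .535 .0317 .065 -15
```

```text
[[0.53973595 0.03046356 0.065     ]
 [0.552213   0.17211593 0.065     ]]
[0.53963111 0.0304872  0.06461456] [0.55205926 0.17258098 0.06429811]
time: 2.45
position: [0.535, 0.031, 0.0818]
eef_rot: [3.114, -0.413, -0.002]
wrist_force: [-0.0, -0.7, -0.1]
gripper_width: 0.002
finger_force: 0.0
t 2.45 p [0.535  0.031  0.0818] psi -15.1 tilt [-1.e-03  1.e-04 -1.e+00] F [-0.  -0.7 -0.1] g 0.002 0.0
turn now (tool deg) [ 0.01  0.06 -0.1 ]
shift mm now-axes [-0.1 -0.7 16.8] after-turn axes [-0.2 -0.6 16.8]
```

```bash
python3 -m handwheel '[2,0,6,0,0,0, 0,0,4,0,0,0, 0,0,2,0,0,0, 0,0,0,0,0,0]'; for i in 1 ; do python3 -m handwheel '[0,0,2,0,0,0, 0,0,0,0,0,0]'; python3 -m handwheel '[0,0,1,0,0,0, 0,0,0,0,0,0]';python3 -m handwheel '[0,0,1,0,0,0, 0,0,0,0,0,0]'; done
```

```text
time: 2.85
position: [0.5373, 0.0315, 0.0697]
eef_rot: [3.115, -0.41, -0.0]
wrist_force: [-0.1, 0.7, 0.1]
gripper_width: 0.001
finger_force: 0.0
time: 3.05
position: [0.5373, 0.0315, 0.0677]
eef_rot: [-3.115, 0.41, 0.0]
wrist_force: [-0.1, -0.2, -0.8]
gripper_width: 0.001
finger_force: 0.0
time: 3.25
position: [0.5373, 0.0315, 0.0667]
eef_rot: [-3.115, 0.41, 0.0]
wrist_force: [-0.4, -0.6, -0.1]
gripper_width: 0.0
finger_force: 0.0
time: 3.45
position: [0.5373, 0.0315, 0.0657]
eef_rot: [-3.115, 0.41, 0.0]
wrist_force: [0.1, -0.1, -0.3]
gripper_width: 0.0
finger_force: 0.0
```

```bash
python3 -m handwheel '[0,0,1,0,0,0, 0,0,0,0,0,0]' | sed -n '2p;4p'; python3 -m handwheel '[0,0,0.5,0,0,0, 0,0,0,0,0,0]'| sed -n '2p;4p'
```

```text
position: [0.5373, 0.0314, 0.0647]
wrist_force: [0.2, -0.1, -0.1]
position: [0.5373, 0.0314, 0.0643]
wrist_force: [-0.1, 0.4, 0.5]
```

```bash
python3 -m handwheel '[0,0,0.5,0,0,0, 0,0,0,0,0,0]' | sed -n '2p;4p'; python3 -m handwheel '[0,0,0.5,0,0,0, 0,0,0,0,0,0]'| sed -n '2p;4p'
```

```text
position: [0.5373, 0.0314, 0.0637]
wrist_force: [0.6, -0.3, -0.5]
position: [0.5373, 0.0314, 0.0632]
wrist_force: [-0.5, -0.2, -0.5]
```

```bash
for i in 1; do python3 -m handwheel '[0,0,0.5,0,0,0, 0,0,0,0,0,0]' | sed -n '2p;4p'; python3 -m handwheel '[0,0,0.5,0,0,0, 0,0,0,0,0,0]'| sed -n '2p;4p'; python3 to.py .535 .0317 .065 -15; done
```

```text
position: [0.5373, 0.0314, 0.0627]
wrist_force: [0.4, -0.2, -0.1]
position: [0.5373, 0.0314, 0.0623]
wrist_force: [0.3, -1.6, -0.7]
t 4.65 p [0.5373 0.0314 0.0623] psi -15.01 tilt [-1.e-04 -0.e+00 -1.e+00] F [ 0.3 -1.6 -0.7] g -0.001 0.0
turn now (tool deg) [ 0.    0.   -0.01]
shift mm now-axes [-2.3  0.3 -2.7] after-turn axes [-2.3  0.3 -2.7]
```

```bash
python3 -m handwheel '[0,0,0.5,0,0,0, 0,0,0,0,0,0]' | sed -n '2p;4p'; python3 -m handwheel '[0,0,0.5,0,0,0, 0,0,0,0,0,0]'| sed -n '2p;4p'; python3 - <<'E'
from h import *
p,d=imaging.grab_frame("wrist"); save("w2.png",p[100:300,156:356],3)
E
```

```text
position: [0.5373, 0.0314, 0.0617]
wrist_force: [-0.1, 0.3, 0.0]
position: [0.5373, 0.0314, 0.0612]
wrist_force: [-0.3, -0.7, 0.3]
```

View pics/w2.png

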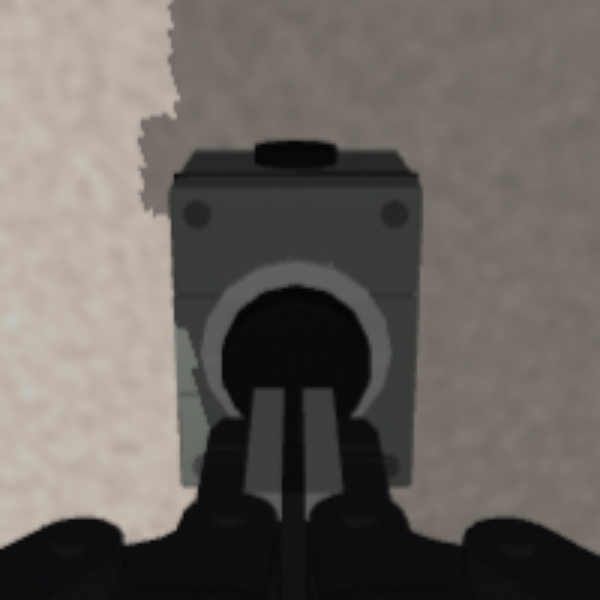

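The wrist crop shows both finger tips over the rear half of the button: tip edge at crop row 388, button centre at about (297,358). The force shows no contact yet, so I'll check where the TCP projects.

```bash
python3 - <<'E'
from h import *
s=monitor.read_state(); p,d=imaging.grab_frame("wrist"); m,r,c=pose("wrist",s)
T=np.linalg.inv(np.array(m["tool_from_camera"]))
for q in [(0,0,0),(.011,0,0),(-.011,0,0),(0,.01,0),(.011,0,-.004)]:
    k=cv2.projectPoints(np.array([q],float),R.from_matrix(T[:3,:3]).as_rotvec(),T[:3,3],K(m),np.array(m["distortion"],float))[0].ravel()
    print(q,"crop px",(k-[156,100])*3)
P=cloud("wrist",d,s); 
for v,u in [(358,297),(330,297),(375,260),(400,265),(400,320),(410,265),(450,265),(480,265)]:
    print(v,u,np.round((P[100+v//3,156+u//3]-s["position"])*1e3,1), np.round(P[100+v//3,156+u//3],4))
E
```

```text
(0, 0, 0) crop px [294.68580011 368.50285289]
(0.011, 0, 0) crop px [294.7102214  319.20267346]
(-0.011, 0, 0) crop px [294.66228284 416.1909525 ]
(0, 0.01, 0) crop px [342.24644699 368.4987921 ]
(0.011, 0, -0.004) crop px [294.75546878 325.90170288]
358 297 [ 3.9 -1.5  3.8] [0.5412 0.0299 0.0651]
330 297 [ 9.4 -3.   3.2] [0.5467 0.0284 0.0644]
375 260 [1.9 7.4 3.3] [0.5393 0.0388 0.0645]
400 265 [12.7  1.9 40.5] [0.55   0.0333 0.1018]
400 320 [10.2 -6.6 40. ] [0.5475 0.0249 0.1012]
410 265 [12.7  1.8 44. ] [0.5501 0.0332 0.1053]
450 265 [12.5  1.4 57.8] [0.5499 0.0328 0.1191]
480 265 [12.3  1.2 66. ] [0.5497 0.0326 0.1273]
```

```bash
python3 - <<'E'
from h import *
p,d=imaging.grab_frame("scene"); P=cloud("scene",d); m,r,c=pose("scene")
s=monitor.read_state(); k=cv2.projectPoints(np.array([s["position"]]),R.from_matrix(r.T).as_rotvec(),-r.T@c,K(m),np.array(m["distortion"],float))[0].ravel(); print(k)
u,v=k.astype(int); save("s2.png",p[v-90:v+40,u-65:u+65],4)
for dv in range(-40,6,3): print(dv,np.round(P[v+dv,u],3),np.round(P[v+dv,u+3],3))
E
```

```text
[286.7303468  197.04921235]
-40 [0.552 0.02  0.174] [0.548 0.029 0.17 ]
-37 [0.553 0.02  0.167] [0.526 0.038 0.151]
-34 [0.553 0.02  0.16 ] [0.532 0.036 0.147]
-31 [0.549 0.022 0.15 ] [0.536 0.035 0.141]
-28 [0.547 0.023 0.142] [0.542 0.032 0.137]
-25 [0.547 0.023 0.134] [0.544 0.032 0.131]
-22 [0.547 0.023 0.126] [0.548 0.03  0.125]
-19 [0.548 0.023 0.119] [0.547 0.031 0.117]
-16 [0.546 0.024 0.111] [0.548 0.031 0.11 ]
-13 [0.547 0.024 0.103] [0.55  0.03  0.103]
-10 [ 0.401  0.087 -0.002] [ 0.402  0.095 -0.003]
-7 [ 0.417  0.08  -0.   ] [0.421 0.087 0.001]
-4 [0.524 0.035 0.064] [0.527 0.041 0.064]
-1 [0.536 0.03  0.064] [0.538 0.037 0.063]
2 [0.549 0.025 0.064] [0.551 0.031 0.064]
5 [0.547 0.026 0.055] [0.554 0.031 0.058]
```

View pics/s2.png

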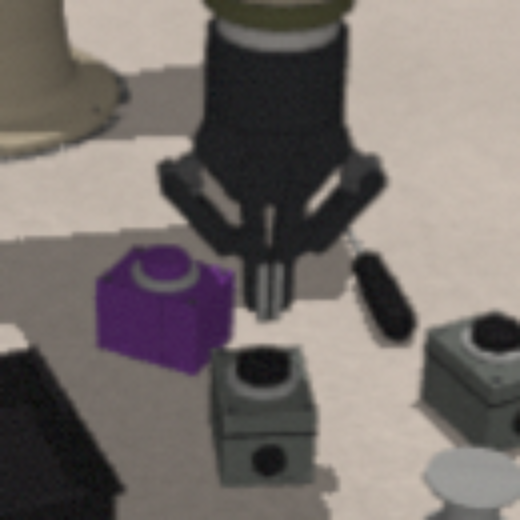

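The scene crop shows the shut finger tips well above the button. Depth from both cameras puts the real tips about 37 mm above the reported TCP, and the missing contact agrees. I'll go down by that measure.

```bash
python3 -m handwheel '[0,0,12,0,0,0, 0,0,10,0,0,0, 0,0,5,0,0,0, 0,0,0,0,0,0]'| sed -n '2p;4p'
python3 - <<'E'
from h import *
p,d=imaging.grab_frame("scene"); P=cloud("scene",d)
for v in range(172,206,2): print(v,np.round(P[v,287],3))
E
```

```text
position: [0.5368, 0.0315, 0.0332]
wrist_force: [-0.4, -0.5, 0.8]
172 [ 0.326  0.12  -0.003]
174 [0.554 0.023 0.133]
176 [0.352 0.109 0.001]
178 [0.55  0.025 0.12 ]
180 [0.55  0.025 0.115]
182 [0.547 0.027 0.108]
184 [0.546 0.027 0.102]
186 [0.548 0.027 0.098]
188 [0.549 0.026 0.093]
190 [0.548 0.027 0.088]
192 [0.547 0.027 0.081]
194 [0.549 0.027 0.078]
196 [0.547 0.028 0.071]
198 [0.547 0.028 0.065]
200 [0.549 0.027 0.061]
202 [0.553 0.026 0.059]
204 [0.554 0.025 0.054]
```

```bash
python3 -m handwheel '[0,0,1,0,0,0, 0,0,0,0,0,0]' | sed -n '2p;4p'; python3 -m handwheel '[0,0,1,0,0,0, 0,0,0,0,0,0]'| sed -n '2p;4p'
```

```text
position: [0.5375, 0.0314, 0.0335]
wrist_force: [0.8, -0.1, 0.2]
position: [0.5376, 0.0314, 0.0325]
wrist_force: [0.5, -0.4, 1.9]
```

```bash
python3 -m handwheel '[0,0,0.7,0,0,0, 0,0,0,0,0,0]' | sed -n '2p;4p'; python3 -m handwheel '[0,0,0.7,0,0,0, 0,0,0,0,0,0]'| sed -n '2p;4p'
```

```text
position: [0.5376, 0.0314, 0.0318]
wrist_force: [0.5, 0.2, 1.7]
position: [0.5375, 0.0314, 0.031]
wrist_force: [-0.3, -0.7, 2.4]
```

```bash
python3 -m handwheel '[0,0,1,0,0,0, 0,0,0,0,0,0]' | sed -n '2p;4p'; python3 -m handwheel '[0,0,1,0,0,0, 0,0,0,0,0,0]'| sed -n '2p;4p'
```

```text
position: [0.5375, 0.0314, 0.03]
wrist_force: [-0.5, 0.4, 3.4]
position: [0.5375, 0.0314, 0.029]
wrist_force: [0.3, 1.1, 4.1]
```

```bash
python3 -m handwheel '[0,0,0.7,0,0,0, 0,0,0,0,0,0]' | sed -n '2p;4p'; python3 -m handwheel '[0,0,0.7,0,0,0, 0,0,0,0,0,0]'| sed -n '2p;4p'
```

```text
position: [0.5375, 0.0314, 0.0283]
wrist_force: [1.2, -0.1, 5.1]
position: [0.5375, 0.0314, 0.0276]
wrist_force: [1.7, 1.4, 4.7]
```

This one is working, so I'll continue to its hard stop.

```bash
for i in 1; do python3 -m handwheel '[0,0,0.7,0,0,0, 0,0,0,0,0,0]' | sed -n '2p;4p'; python3 -m handwheel '[0,0,0.5,0,0,0, 0,0,0,0,0,0]'| sed -n '2p;4p'; done
```

```text
position: [0.5375, 0.0314, 0.0269]
wrist_force: [1.4, -0.1, 6.0]
position: [0.5375, 0.0314, 0.0265]
wrist_force: [0.4, -0.1, 6.4]
```

```bash
for i in 1; do python3 -m handwheel '[0,0,0.4,0,0,0, 0,0,0,0,0,0]' | sed -n '2p;4p'; python3 -m handwheel '[0,0,0.4,0,0,0, 0,0,0,0,0,0]'| sed -n '2p;4p'; done
```

```text
position: [0.5376, 0.0314, 0.0265]
wrist_force: [-1.6, 0.4, 9.9]
position: [0.5376, 0.0314, 0.0265]
wrist_force: [-2.7, 0.0, 14.3]
```

Fully down: hard stop at TCP z 0.0265, which means the shut tips are 32.5 mm behind the reported TCP. The right-hand box is the working one. Next I release and open.

```bash
python3 -m handwheel '[0,0,-2,0,0,0, 0,0,-4,0,0,0, 0,0,-6,0,0,0, 0,0,-15,0,0,0, 0,0,-25,0,0,0, 0,0,-20,0,0,0, 0,0,0,0,0,0]'
python3 -m handwheel '[0,0,0,0,0,0, 0,0,0,0,0,0, 0,0,0,0,0,0, 0,0,0,0,0,0, 0,0,0,0,0,0, 0,0,0,0,0,0]' 1
python3 - <<'E'
from h import *
s=monitor.read_state(); p,d=imaging.grab_frame("wrist"); P=cloud("wrist",d,s); save("w3.png",p,1)
hsv=cv2.cvtColor(p,cv2.COLOR_RGB2HSV)
w=np.hypot(P[:,:,0]-.537,P[:,:,1]-.031)<.055
q=P[w&(P[:,:,2]>.046)&(P[:,:,2]<.054)]; print("top face",cv2.minAreaRect(q[:,:2].astype(np.float32)))
b=w&(P[:,:,2]>.060)&(P[:,:,2]<.07)&(hsv[:,:,2]<60); print("btn",P[b].mean(0),b.sum())
p,d=imaging.grab_frame("top"); P=cloud("top",d); print("tray check", P[190:200,300:325,2].mean())
p,d=imaging.grab_frame("scene"); P=cloud("scene",d); T=P[(np.abs(P[:,:,0]-.537)<.03)&(np.abs(P[:,:,1]-.03)<.08)&(P[:,:,2]>.075)]; print("lowest gripper z",np.percentile(T[:,2],[0,.5,2]))
E
python3 to.py .537 .031 .1 -15
```

```text
time: 8.75
position: [0.5381, 0.0313, 0.0996]
eef_rot: [3.115, -0.41, 0.005]
wrist_force: [-0.0, -0.6, 0.2]
gripper_width: -0.002
finger_force: 0.0
time: 9.35
position: [0.5373, 0.0314, 0.0973]
eef_rot: [-3.115, 0.41, 0.0]
wrist_force: [-0.3, -0.1, 0.1]
gripper_width: 0.994
finger_force: 0.0
top face ((0.538030743598938, 0.031150270253419876), (0.05417894572019577, 0.07204694300889969), 75.24549865722656)
btn [0.53921371 0.03081249 0.06431651] 1335
tray check 0.003491189059268552
lowest gripper z [0.14262661 0.1496458  0.15886487]
t 9.5 p [0.5373 0.0314 0.0975] psi -15.01 tilt [-1.e-04 -0.e+00 -1.e+00] F [-0.4  1.1  0.9] g 0.999 0.0
turn now (tool deg) [ 0.    0.   -0.01]
shift mm now-axes [-0.2  0.5 -2.5] after-turn axes [-0.2  0.5 -2.5]
```

View pics/w3.png

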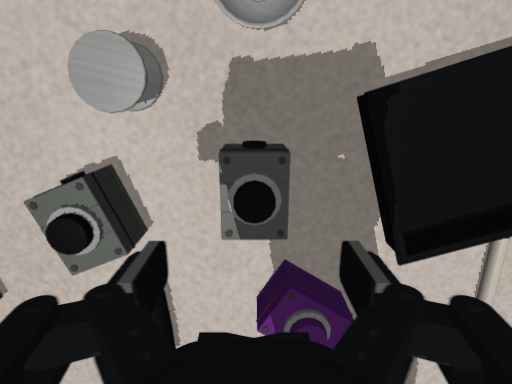

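The wrist view shows the open fingers at (150,260) and (360,260) either side of the box at (255,200), which is centred and free to grip.

```bash
python3 -m handwheel '[0.5,0.3,25,0,0,0, 0,0,25,0,0,0, 0,0,25,0,0,0, 0,0,15,0,0,0, 0,0,12,0,0,0, 0,0,8,0,0,0, 0,0,5,0,0,0, 0,0,0,0,0,0]'
python3 -m handwheel '[0,0,2,0,0,0, 0,0,2,0,0,0, 0,0,2,0,0,0, 0,0,0,0,0,0]'
python3 - <<'E'
from h import *
p,d=imaging.grab_frame("scene"); P=cloud("scene",d); save("s4.png",p[100:230,225:355],4)
E
```

```text
time: 10.3
position: [0.5377, 0.031, -0.0177]
eef_rot: [-3.115, 0.41, 0.0]
wrist_force: [-0.8, 0.1, 1.0]
gripper_width: 1.0
finger_force: 0.0
time: 10.7
position: [0.5377, 0.031, -0.0236]
eef_rot: [3.115, -0.41, -0.0]
wrist_force: [-0.0, 0.6, -0.5]
gripper_width: 1.002
finger_force: 0.0
```

View pics/s4.png

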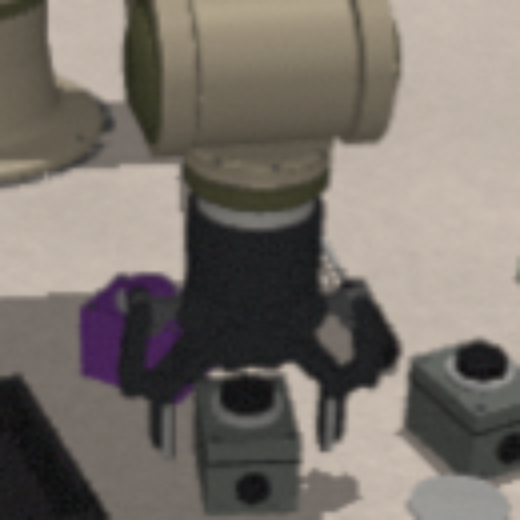

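The scene crop shows the open fingers straddling the box, tips at (165,455) and (330,448), with the gripper body just above the button. Closing now.

```bash
python3 -m handwheel '[0,0,0,0,0,0, 0,0,0,0,0,0, 0,0,0,0,0,0, 0,0,0,0,0,0, 0,0,0,0,0,0, 0,0,0,0,0,0, 0,0,0,0,0,0]' 0
python3 -m handwheel '[0,0,-5,0,0,0, 0,0,-10,0,0,0, 0,0,-15,0,0,0, 0,0,-20,0,0,0, 0,0,-20,0,0,0, 0,0,-20,0,0,0, 0,0,-15,0,0,0, 0,0,0,0,0,0]'
python3 to.py .5166 -.1492 .085 2.2
```

```text
time: 11.45
position: [0.538, 0.0309, -0.0232]
eef_rot: [3.115, -0.41, 0.001]
wrist_force: [-1.8, -0.7, 5.5]
gripper_width: 0.623
finger_force: 64.5
time: 12.25
position: [0.5387, 0.031, 0.0836]
eef_rot: [3.115, -0.41, 0.006]
wrist_force: [0.0, -0.2, -3.9]
gripper_width: 0.625
finger_force: 64.0
t 12.25 p [0.5387 0.031  0.0836] psi -15.0 tilt [ 3.6e-03 -5.0e-04 -1.0e+00] F [ 0.  -0.2 -3.9] g 0.625 63.97356228204444
turn now (tool deg) [ 1.00e-02 -2.10e-01 -1.72e+01]
shift mm now-axes [ 25.3 179.7  -1.4] after-turn axes [-29.  179.2  -1.4]
```

```bash
python3 -m handwheel '[0,0,0,0,0,-5.7, 0,0,0,0,0,-5.8, 0,0,0,0,0,-5.7]' >/dev/null
python3 -m handwheel '[-2,12,0,0,0,0, -4,24,0,0,0,0, -5,29,0,0,0,0, -5,29,0,0,0,0, -4,29,0,0,0,0, -4,25,0,0,0,0, -3,19,0,0,0,0, -2,12,0,0,0,0, 0,0,0,0,0,0, 0,0,0,0,0,0, 0,0,0,0,0,0]'
python3 to.py .5166 -.1492 -.019 2.2
python3 - <<'E'
from h import *
s=monitor.read_state(); p,d=imaging.grab_frame("wrist"); save("w5.png",p,1); P=cloud("wrist",d,s)
m=(P[:,:,2]>.031)&(P[:,:,2]<.04)&(np.hypot(P[:,:,0]-.5166,P[:,:,1]+.149)<.115); q=P[m]; print("rim x max/min y",q.min(0),q.max(0))
p,d=imaging.grab_frame("scene"); P=cloud("scene",d); q=P[(np.hypot(P[:,:,0]-.517,P[:,:,1]+.149)<.05)&(P[:,:,2]>.06)]; print("lowest z carried",np.percentile(q[:,2],[0,1,3]))
E
```

```text
time: 13.65
position: [0.5156, -0.1481, 0.0814]
eef_rot: [-3.141, -0.061, 0.0]
wrist_force: [-0.7, 0.7, -3.8]
gripper_width: 0.626
finger_force: 64.3
t 13.65 p [ 0.5156 -0.1481  0.0814] psi 2.22 tilt [-2.e-04  3.e-04 -1.e+00] F [-0.7  0.7 -3.8] g 0.626 64.28293777629733
turn now (tool deg) [-0.02  0.01  0.02]
shift mm now-axes [  0.9   1.2 100.4] after-turn axes [  0.9   1.1 100.4]
rim x max/min y [ 0.46353556 -0.22952395  0.03100042] [ 0.59891817 -0.07062088  0.03790396]
lowest z carried [0.1027293  0.10932291 0.12052777]
```

View pics/w5.png

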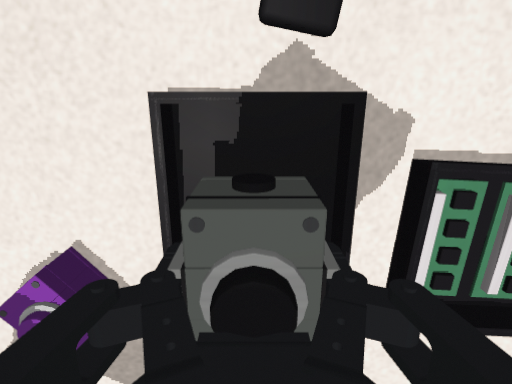

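The wrist view shows the box held level and square over the empty tray, whose rim spans columns 150–365. Lowering it.

```bash
python3 -m handwheel '[0.9,1.1,15,0,0,0, 0,0,20,0,0,0, 0,0,20,0,0,0, 0,0,15,0,0,0, 0,0,12,0,0,0, 0,0,8,0,0,0, 0,0,5,0,0,0, 0,0,0,0,0,0, 0,0,0,0,0,0]'|sed -n '2p;4p'
python3 -m handwheel '[0,0,2,0,0,0, 0,0,1,0,0,0, 0,0,0,0,0,0]'|sed -n '2p;4p'
python3 -m handwheel '[0,0,1,0,0,0, 0,0,0,0,0,0]'|sed -n '2p;4p'
```

```text
position: [0.5169, -0.1502, -0.013]
wrist_force: [0.5, -0.0, -4.4]
position: [0.5166, -0.1501, -0.0165]
wrist_force: [-0.3, 0.1, -3.8]
position: [0.5165, -0.15, -0.0176]
wrist_force: [0.7, 0.3, -3.7]
```

```bash
python3 -m handwheel '[0,0,1,0,0,0, 0,0,0,0,0,0]'|sed -n '2p;4p'
```

```text
position: [0.5165, -0.15, -0.0186]
wrist_force: [-0.5, -0.1, -5.5]
```

```bash
python3 -m handwheel '[0,0,0.7,0,0,0, 0,0,0,0,0,0]'|sed -n '2p;4p'
```

```text
position: [0.5166, -0.1501, -0.0192]
wrist_force: [0.5, -0.0, -3.1]
```

```bash
python3 -m handwheel '[0,0,0.6,0,0,0, 0,0,0,0,0,0]'|sed -n '2p;4p'
```

```text
position: [0.5166, -0.15, -0.0192]
wrist_force: [-3.6, 1.3, 4.8]
```

On the floor. Releasing, then lifting.

```bash
python3 -m handwheel '[0,0,0,0,0,0, 0,0,0,0,0,0, 0,0,0,0,0,0]' 0.85|sed -n '2p;4,5p'
python3 -m handwheel '[0,0,-5,0,0,0, 0,0,-15,0,0,0, 0,0,-25,0,0,0, 0,0,-30,0,0,0, 0,0,-30,0,0,0, 0,0,-15,0,0,0, 0,0,0,0,0,0]'|sed -n '2p;4p'
python3 -m handwheel '[0,0,0,0,0,0, 0,0,0,0,0,0, 0,0,0,0,0,0, 0,0,0,0,0,0, 0,0,0,0,0,0]' 0 |sed -n '2p;5p'
python3 - <<'E'
from h import *
s=monitor.read_state(); p,d=imaging.grab_frame("wrist"); P=cloud("wrist",d,s); save("w6.png",p,1)
hsv=cv2.cvtColor(p,cv2.COLOR_RGB2HSV)
w=np.hypot(P[:,:,0]-.517,P[:,:,1]+.149)<.055
q=P[w&(P[:,:,2]>.050)&(P[:,:,2]<.058)]; print("top face",cv2.minAreaRect(q[:,:2].astype(np.float32)),np.median(q[:,2]))
b=w&(P[:,:,2]>.064)&(P[:,:,2]<.075)&(hsv[:,:,2]<60); print("btn",P[b].mean(0),b.sum())
E
python3 to.py .517 -.15 .042 2.2
```

```text
position: [0.5168, -0.1501, -0.0198]
wrist_force: [-0.3, -0.1, -0.6]
gripper_width: 0.85
position: [0.5177, -0.1506, 0.1025]
wrist_force: [0.1, -0.2, -1.1]
position: [0.5165, -0.15, 0.0998]
gripper_width: 0.005
top face ((0.5170515179634094, -0.14988040924072266), (0.07182200253009796, 0.0541481114923954), 2.260620355606079) 0.053542600913559224
btn [ 0.51828972 -0.14973426  0.0682825 ] 1330
t 17.3 p [ 0.5165 -0.15    0.1   ] psi 2.19 tilt [-4.e-04  2.e-04 -1.e+00] F [-0.1 -0.5  0.4] g -0.001 0.0
turn now (tool deg) [-0.01  0.02 -0.01]
shift mm now-axes [ 0.5  0.  58. ] after-turn axes [ 0.5  0.  58. ]
```

View pics/w6.png

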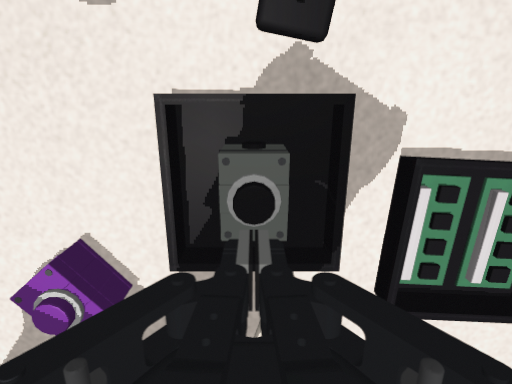

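The wrist view shows the box upright and centred in the tray, with its button at (254,203). Now the final press.

```bash
python3 -m handwheel '[0.5,0,20,0,0,0, 0,0,20,0,0,0, 0,0,12,0,0,0, 0,0,6,0,0,0, 0,0,0,0,0,0, 0,0,0,0,0,0]'|sed -n '2p;4p'
python3 -m handwheel '[0,0,2,0,0,0, 0,0,2,0,0,0, 0,0,2,0,0,0, 0,0,0,0,0,0]'|sed -n '2p;4p'
python3 -m handwheel '[0,0,1.5,0,0,0, 0,0,1.5,0,0,0, 0,0,0,0,0,0]'|sed -n '2p;4p'
```

```text
position: [0.5175, -0.1502, 0.0429]
wrist_force: [0.5, 0.5, -0.1]
position: [0.5172, -0.1501, 0.0362]
wrist_force: [0.3, -0.7, 1.9]
position: [0.5172, -0.1501, 0.0332]
wrist_force: [-0.5, 0.7, 4.0]
```

```bash
python3 -m handwheel '[0,0,1,0,0,0, 0,0,0.6,0,0,0, 0,0,0,0,0,0]'|sed -n '2p;4p'; python3 -m handwheel '[0,0,0.5,0,0,0, 0,0,0,0,0,0]'|sed -n '2p;4p'
```

```text
position: [0.5172, -0.1501, 0.0317]
wrist_force: [-0.6, 0.0, 5.5]
position: [0.5172, -0.15, 0.0312]
wrist_force: [-0.3, 0.3, 4.9]
```

```bash
python3 -m handwheel '[0,0,0.6,0,0,0, 0,0,0,0,0,0]'|sed -n '2p;4p'; python3 -m handwheel '[0,0,0.5,0,0,0, 0,0,0,0,0,0]'|sed -n '2p;4p'
```

```text
position: [0.5172, -0.1501, 0.0307]
wrist_force: [-0.4, 1.0, 4.4]
position: [0.5173, -0.1501, 0.0305]
wrist_force: [-2.2, 0.5, 9.2]
```

```bash
python3 -m handwheel '[0,0,0.4,0,0,0, 0,0,0,0,0,0, 0,0,0,0,0,0]'|sed -n '2p;4p'
python3 -m handwheel '[0,0,-2,0,0,0, 0,0,-4,0,0,0, 0,0,-6,0,0,0, 0,0,-15,0,0,0, 0,0,-25,0,0,0, 0,0,-30,0,0,0, 0,0,-30,0,0,0, 0,0,-15,0,0,0, 0,0,0,0,0,0, 0,0,0,0,0,0, 0,0,0,0,0,0]'|sed -n '1,2p;4p'
python3 - <<'E'
from h import *
s=monitor.read_state(); p,d=imaging.grab_frame("wrist"); P=cloud("wrist",d,s); hsv=cv2.cvtColor(p,cv2.COLOR_RGB2HSV)
w=np.hypot(P[:,:,0]-.517,P[:,:,1]+.149)<.055
q=P[w&(P[:,:,2]>.050)&(P[:,:,2]<.058)]; print("top face",cv2.minAreaRect(q[:,:2].astype(np.float32)),np.median(q[:,2]))
b=w&(P[:,:,2]>.060)&(P[:,:,2]<.075)&(hsv[:,:,2]<60); print("btn z",np.median(P[b][:,2]))
p,d=imaging.grab_frame("top"); z=np.load("top0.npz"); P0=cloud("top",z["d"]); P1=cloud("top",d)
for n,(u,v) in dict(L=(165,288),M=(274,271)).items():
    u,v=int(u/1.5),int(v/1.5)
    for Q in (P0,P1):
        q=Q[v-22:v+22,u-22:u+22].reshape(-1,3); q=q[(q[:,2]>.043)&(q[:,2]<.09)]; print(n,cv2.minAreaRect(q[:,:2].astype(np.float32)))
E
```

```text
position: [0.5173, -0.1501, 0.0305]
wrist_force: [-3.0, 0.5, 11.9]
time: 20.9
position: [0.5164, -0.1497, 0.1552]
wrist_force: [0.5, 0.5, -0.1]
top face ((0.5169822573661804, -0.14983908832073212), (0.07157085835933685, 0.05399090051651001), 2.22674298286438) 0.05352161185281051
btn z 0.06837443950902908
L ((0.5169194340705872, 0.34947651624679565), (0.071417436003685, 0.05516618862748146), 2.677402973175049)
L ((0.517237663269043, 0.34919124841690063), (0.07189983874559402, 0.05547381192445755), 3.417787790298462)
M ((0.5469263195991516, 0.17660659551620483), (0.0718245804309845, 0.05420491099357605), 6.76023530960083)
M ((0.5469487309455872, 0.1766902506351471), (0.07174807041883469, 0.05443786084651947), 7.3389410972595215)
```

```bash
python3 -c "
from cell import workorder; print(workorder.job_done())"
```

```text
the job is handed in; nothing more can be done
None
```

The first box I pressed, the right-hand of the three, was the working one; it now stands upright in the empty tray, its button pressed fully down there and sprung back, and the job is handed in at about 21 s; I never touched the other two.

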